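# Move the snap-fit cover to the box with the fresh filter

## Robot

A 6-joint arm with a two-finger parallel gripper is mounted at the origin on the work surface. World frame = base frame: x ahead of the robot, y to its left, z up, the work surface at z = 0. Lengths are in mm, angles in degrees, forces in N, time in s.
With the tool pointing down it reaches from about 375 to 750 mm from the base axis. Payload 9 kg.
Tool frame: the origin (TCP) lies midway between the tips of the shut fingers; the grasp point (between the pads) lies 19 mm behind it (env.tcp_to_grasp is the distance from the TCP to the grasp point, in mm); z points along the fingers, y is the line along which they close (so a half turn about z gives the same grasp; the last joint's range is limited). The gripper opens to 85 mm and grips with 20 to 120 N. Pads are 22 mm wide; open, the fingers measure 114 mm over their backs; the gripper's body (76 mm by 85 mm) begins 54 mm behind the grasp point. The pads swing forward as they close: fully open they stand 13 mm farther back than shut.
Start: joints at [52.156, 5.964, 5.575, 89.605, 0, 77.527], TCP at [257.091, 542.163, 231.331] pointing down, gripper open.
Joint ranges: [-171.21, 171.21], [-48.23, 106.86], [-62.78, 66.21], [-105.2, 120.99], [-86.42, 89.51], [-180, 180]. Speed limits (degrees/s): [127.2, 127.2, 147.25, 180, 180, 180].

## Interface

Orientations are given as a 3x3 rotation matrix whose columns are the frame's x, y, z axes.
In Python, from rig import env gives the robot as it stands.
- The arm moves only by the tool send_rows, never from a script. Its argument "targets" is a list of rows, each an object with "grip": the opening, from -1 (shut) to 1 (fully open); "linear": the shift along the world's x, y, z in m, a list of three; "angular": the turn, a rotation vector about the world's x, y, z in rad, a list of three. In form: [{"grip": grip, "linear": [x, y, z], "angular": [wx, wy, wz]}, ...]. A call has 1 to 10 rows; each row shifts and turns the commanded pose from where the row before left it; what a row does not reach is not made up. A row lasts 1/12 s, in which the tool goes at most 41.7 mm and 7.16 degrees, less where a joint would pass 70% of its speed; a pose out of reach is approached as far as the arm can. A call with a gripper value outside its range is refused whole. The fingers move at their own pace and stop on an object; "grip_force" is the grip in N (left out, the last holds). Time passes only in rows, so rows that do not move let the fingers close. It gives the time, the measured TCP pose, the force, the opening and the grip force at its end, in the units of the state.
- env.observe(): the state, without advancing time (a new reading comes with each control period).
- env.snapshot(name): name is "scene" or "top" or "wrist"; returns a dict with "color" (480x640x3 uint8, red, green, blue), "depth" (480x640 float32, mm along the optical axis (not along the pixel's ray), 0 where there is no reading), "fx", "fy", "cx", "cy" (pixels), "extrinsics" (4x4, takes a point from world to camera coordinates). Camera axes: x right, y down, z forward; pixel columns grow to the right and rows downward; lengths in mm; the calibration is good to about 2 mm. A picture is of the moment at which its call begins.
- env.hand_in(): hands the job in; it is judged then, once.
Trained networks look in the newest picture that a camera, given by its name, has taken for a name from the list of things; names that differ only in an ending like _2 or _b are one class to them, and where a whole thing is asked for, a point or a joint stands for the part that bears it (a point fixed in the world has none). Each returns a list of dicts, best first, with "score" (0 to 1); they miss things now and then, are a little off and sometimes report something else, mostly with a low value. They report only what shows in the picture. A call takes as long as a camera call. They do not tell look-alikes from the thing itself.
- env.spot_in(query, camera): "pixel" ([row, column] in pixels, amid what is visible of it).
- env.outline_of(query, camera): "mask" (480x640 bool, what is visible of it) and "pixel" ([row, column] in pixels, amid what is visible of it).
- env.pinpoint(query, camera): "pixel" ([row, column] in pixels: a listed point, or the origin of a listed thing).
The state is a dict: "t": time; "qpos": joint angles; "joint_vel": joint speeds; "joint_torque": joint torques, N m; "tool_pos": TCP position; "eef_rot": TCP orientation; "force": force on the tool from outside, world axes, zero at the start; "wrist_torque": the same for the moment, N m; "opening": finger opening in mm; "gripper_force": force on a finger pad.
Only numpy, scipy, OpenCV 4.12 (cv2) and the standard library are available. Lean on these libraries where they do the work, as an engineer would, in place of code of your own. Each camera call takes 0.05 s, during which the arm holds its last target. There are 200 camera calls.

## Task

One of the two filter boxes of the bench dust extractor wears a snap-fit cover; the other, with the fresh filter, stands open. Squeeze the cover's two side tabs together to free it, lift it off, and snap it onto the open box the same way: press it down against the sprung filter and let the tabs spring back out so that both sides are caught. Squeeze, pull and press gently, and leave everything else on the bench where it is.

Things in the scene. Friction and masses are not known exactly. Their poses are not given: they have to be found in the camera images.
- cover: black snap-fit cover, 0.15 kg, clipped on box A at the start. Origin: centre of the underside of its flange; z up, y from tab to tab. Flange 94 (x) x 98 (y) x 5 mm thick. Under it four round-ended pegs, 10 in diameter, at x +-23.5, y +-25.7, reach down to z = -29 and enter the box's mouth with 1.5 play. It works the same turned by half a turn
- cover_grip (a point): point on the cover midway between its two tabs, 25 mm above the cover's origin (20 above the flange's top). Hub between the tabs: 56 (x) x 36 (y), up to z = 27. The tabs: upright paddles beside the hub, 26 wide in x, 5 thick, from the flange's top up to z = 40; outer faces at y +-31 from this point, so 62 mm over both
- tab_left_in (a joint): inward travel of the tab on the cover's +y side: 0 = out, 0.006 m = at its stop. Spring 3 N at first, 11 N at the stop, plus friction. Its square hook under the flange (from z = -23.5 to -10, tip at y 35.5 mm) catches under the lip of the box's mouth, and is clear of it beyond about 0.0045 m
- tab_right_in (a joint): the same for the tab on the -y side. The hooks have no ramp: the cover goes on or off only with both tabs squeezed at once. 15 to 22 N of grip is right; the tabs crack when a finger squeezes with more than 35 N
- tab_left: the tab on the cover's +y side; its frame is the cover's (origin in the middle of the cover), shifted inward as it is pressed
- tab_right: the tab on the cover's -y side; its frame is the cover's (origin in the middle of the cover), shifted inward as it is pressed
- plate_a: bolted-down steel base plate, 170 (x) x 130 (y) x 6 mm, under box A, the one with the cover on. Origin: centre of its underside, on the bench; z up. A sprung filter in the box pushes the clipped cover up with 9 N, so its hooks bear on the lip and its flange stands 2 above the rim. Pulling or pressing the cover with more than 25 N breaks the box
- plate_a_top (a point): upper face of plate A, 6 mm above its origin, below the middle of box A: grey, 130 (x) x 110 (y), axes as the plate's, rim 84 mm above the plate's origin, a hose stub at its +x end; in the top a mouth 60 (x) x 64.4 (y) through a lip 8 thick, wider below
- plate_b: the same plate under box B, the open box, of the same make, its mouth centred over the plate, same axes. It stands on levelling feet: its rim is 84 to 102 mm above the plate's origin, anywhere in that range, not reported, to be felt. Pressing the cover onto it with more than 25 N breaks it
- plate_b_top (a point): upper face of plate B, 6 mm above its origin, below the middle of box B's mouth. The cover's pegs meet the sprung filter when the flange is 8 mm above the rim; it pushes up with 6 N, and 10 N when the flange is down on the rim. The hooks are past the lip when the flange is under 2 above the rim: press to 12 to 18 N, keep the pressure and let the tabs go
- screwdriver: screwdriver, 200 long, lying between the two boxes; origin under its middle (sizes in mm); to be left alone
- mallet: rubber-headed mallet lying down; origin at the bench under the middle of its handle (sizes in mm); to be left alone
- glue: white glue bottle, 60 diameter, 170 tall; origin under its centre (sizes in mm); to be left alone
- rail_piece: length of wooden rail with a tenon, 270 x 36 x 22; origin under it (sizes in mm); to be left alone
- sanding_block: cork sanding block, 110 x 60 x 34; origin under its centre (sizes in mm); to be left alone
- tape_roll: roll of tape lying flat, 96 diameter, 24 tall; origin under its centre (sizes in mm); to be left alone
- offcut: block of wood, 70 x 45 x 45; origin under its centre (sizes in mm); to be left alone
Mind the look-alikes: they are no part of the job. What is shaped like the plate_a but purple or yellow is not meant.

How it is judged (in metres and radians):
On the way, in this order (a step that is already met when the one before it is completed fails the run):
1. both tabs are squeezed in together while the cover is still on box A (value of joint each of tab_left_in, tab_right_in above 0.0035 m and z of cover in the frame of plate_a below 0.105 m), for 0.1 s.
2. the cover is lifted clear off box A (z of cover in the frame of plate_a above 0.125 m), for 0.1 s.
At the end, for the whole second after the job is handed in: The cover is clipped on box B: its origin within 6 mm of the mouth's centre and 83 to 105.5 mm above plate B's origin, its y axis within 0.08 rad of the plate's (either way round), tilted less than 0.05 rad, both tabs sprung out to less than 1.5 mm, at rest (z of cover in the frame of plate_b between 0.083 and 0.1055 m and horizontal distance between cover and plate_b_top below 0.006 m and angle between the y axis of cover and the y axis of plate_b, either way round below 0.08 rad and angle between cover's own z axis and vertical below 0.05 rad and value of joint each of tab_left_in, tab_right_in below 0.0015 m and linear speed of cover below 0.01 m/s); the robot touches nothing.
It fails at once if a tab is squeezed with more than 35 N (contact force between the fingers and tab_left above 35 N or contact force between the fingers and tab_right above 35 N).
It fails at once if the cover is pulled or pressed against box A with more than 25 N (contact force between cover and plate_a above 25 N).
It fails at once if the cover is pressed onto box B with more than 25 N (contact force between cover and plate_b above 25 N).
It fails at once if something else on the bench is moved by more than 30 mm (distance of any of screwdriver, mallet, glue, rail_piece, sanding_block, tape_roll, offcut from where it was at the start of the episode above 0.03 m).
It also fails if it takes over 54 s, if anything falls off the work surface, if the arm or the gripper's body presses on something with over 40 N, if the wrist force passes 120 N, or if a joint passes its speed limit or range.

## Working session

There is one attempt and no reset: what is moved stays moved. The work goes in short steps, Python scripts to look and compute and a tool call to move; the robot and the scene stay as the last step left them, time stands still between calls to the robot, and variables do not carry over. Pictures are saved under pics/ and viewed, at most 10 in all, crops included, and the job is handed in when it is done.

Besides the shell and the picture viewer there is one more tool, called after ">>>" by a JSON object that holds its "method" and its "body". send_rows: Moves the arm, as the interface text tells. Its arguments: {"type":"object","properties":{"targets":{"type":"array","items":{"type":"object","properties":{"grip":{"type":"number"},"linear":{"type":"array","items":{"type":"number"}},"angular":{"type":"array","items":{"type":"number"}}}}},"grip_force":{"type":"number"}},"required":["targets"]}

```bash
mkdir -p pics
cat > h.py <<'E'
import numpy as np, cv2
from rig import env
def w(s,px,z=None,d=None):
    r,c=px; E=np.array(s["extrinsics"]); R=E[:3,:3]; t=E[:3,3]
    ray=np.array([(c-s["cx"])/s["fx"],(r-s["cy"])/s["fy"],1.0])
    o=-R.T@t; v=R.T@ray
    if z is not None: return o+v*(z-o[2])/v[2]
    if d is None: d=s["depth"][int(r),int(c)]
    return o+v*d
def cloud(s):
    E=np.array(s["extrinsics"]); R=E[:3,:3]; t=E[:3,3]
    c,r=np.meshgrid(np.arange(640),np.arange(480)); d=s["depth"]
    p=np.stack([(c-s["cx"])/s["fx"]*d,(r-s["cy"])/s["fy"]*d,d],-1)
    return (p-t)@R
def save(s,n): cv2.imwrite("pics/"+n,s["color"][:,:,::-1])
E
python3 - <<'E'
from h import *
for cam in ("top","scene"):
    s=env.snapshot(cam); save(s,cam+"0.png")
    for q in ("cover","cover_grip","plate_a","plate_a_top","plate_b_top","tab_left"):
        for x in env.pinpoint(q,cam)[:4]:
            print(cam,q,round(x["score"],2),np.round(x["pixel"]),np.round(w(s,x["pixel"])))
o=env.observe();print(o["t"],o["force"],o["opening"],env.tcp_to_grasp)
E
```

```text
top cover 0.67 [231. 280.] [584. 168. 116.]
top cover_grip 0.74 [232. 277.] [580. 175. 117.]
top plate_a 0.81 [341. 280.] [332. 163.  53.]
top plate_a 0.69 [292. 124.] [435. 530.  79.]
top plate_a 0.63 [276. 435.] [ 492. -199.   69.]
top plate_a_top 0.84 [290. 122.] [441. 541.  63.]
top plate_a_top 0.79 [343. 286.] [326. 149.  57.]
top plate_a_top 0.54 [166. 281.] [739. 171. 114.]
top plate_b_top 0.69 [275. 431.] [ 494. -189.   68.]
top tab_left 0.7 [206. 197.] [660. 387.   4.]
top tab_left 0.4 [236. 278.] [571. 173. 118.]
scene cover 0.66 [274. 346.] [587. 187. 114.]
scene cover_grip 0.69 [272. 343.] [589. 179. 115.]
scene plate_a 0.71 [292. 341.] [620. 198.  88.]
scene plate_a 0.59 [229. 394.] [391. 195.  86.]
scene plate_a 0.58 [345. 513.] [503. 560.  87.]
scene plate_a_top 0.9 [224. 399.] [367. 195.  84.]
scene plate_a_top 0.54 [272. 343.] [590. 179. 114.]
scene plate_b_top 0.98 [200. 250.] [ 536. -154.   78.]
scene tab_left 0.41 [275. 342.] [1134.  509. 1068.]
scene tab_left 0.31 [276. 342.] [1134.  509. 1068.]
0.7 [0.76530317 0.09531752 0.14918207] 85.24693114631836 18.700000000000003
```

View pics/top0.png

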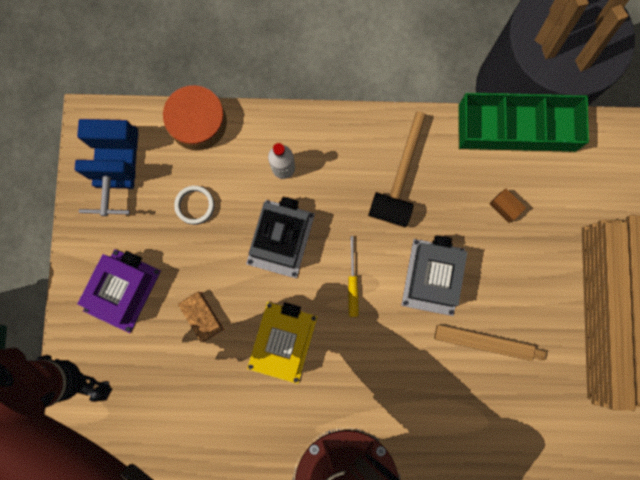

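View pics/scene0.png

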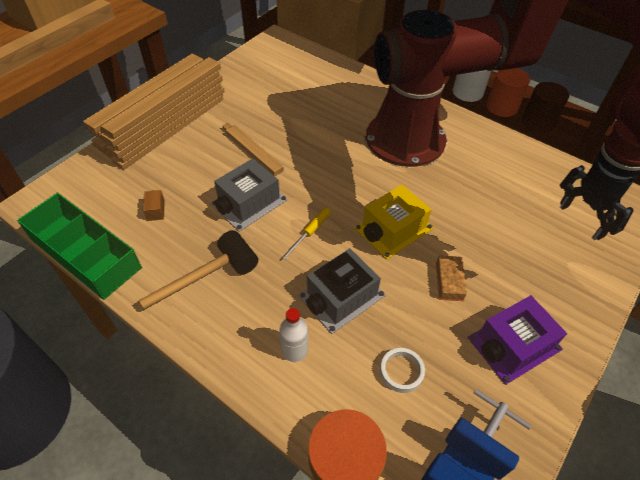

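The top view shows four boxes: purple at (290,120), yellow at (342,282), grey with the black cover at (233,280) and grey open at (275,437). By the description, A is the grey box at (233,280) and B is the grey box at (275,437). The scene view agrees: A at (285,343), B at (195,248).

Run:
```python
from h import *
from scipy.spatial.transform import Rotation as Ro
s=env.snapshot("top"); P=cloud(s); C=s["color"].astype(int)
cv2.imwrite("pics/crop1.png",cv2.resize(s["color"][180:330,230:480,::-1],(800,480),interpolation=cv2.INTER_CUBIC))
for n,(r0,r1,c0,c1) in {"A":(190,285,240,322),"B":(228,322,395,475)}.items():
    q=np.zeros((480,640),bool); q[r0:r1,c0:c1]=True
    Z=P[...,2]
    zs=Z[q&(Z>60)]; h,e=np.histogram(zs,bins=np.arange(60,150,3)); print(n,list(zip(e.astype(int),h)))
    for lo,hi in ((70,95),(72,125),(96,125)):
        m=(q&(Z>lo)&(Z<hi)).astype(np.uint8); m=cv2.morphologyEx(m,cv2.MORPH_OPEN,np.ones((5,5),np.uint8))
        pts=P[m>0][:,:2].astype(np.float32)
        if len(pts)>50: print(n,lo,hi,len(pts),cv2.minAreaRect(pts))
for q in ("plate_a","plate_b","cover"):
    for x in env.outline_of(q,"top"): print(q,x["score"],x["pixel"],x["mask"].sum())
o=env.observe();print(o["tool_pos"],np.round(o["eef_rot"],3))
```

```text
A [(np.int64(60), np.int64(38)), (np.int64(63), np.int64(42)), (np.int64(66), np.int64(62)), (np.int64(69), np.int64(39)), (np.int64(72), np.int64(20)), (np.int64(75), np.int64(23)), (np.int64(78), np.int64(96)), (np.int64(81), np.int64(253)), (np.int64(84), np.int64(406)), (np.int64(87), np.int64(401)), (np.int64(90), np.int64(491)), (np.int64(93), np.int64(313)), (np.int64(96), np.int64(86)), (np.int64(99), np.int64(23)), (np.int64(102), np.int64(10)), (np.int64(105), np.int64(17)), (np.int64(108), np.int64(60)), (np.int64(111), np.int64(136)), (np.int64(114), np.int64(130)), (np.int64(117), np.int64(42)), (np.int64(120), np.int64(23)), (np.int64(123), np.int64(18)), (np.int64(126), np.int64(21)), (np.int64(129), np.int64(4)), (np.int64(132), np.int64(0)), (np.int64(135), np.int64(0)), (np.int64(138), np.int64(0)), (np.int64(141), np.int64(0)), (np.int64(144), np.int64(0))]
A 70 95 974 ((583.9819946289062, 174.5648651123047), (110.12983703613281, 135.00753784179688), 75.44084930419922)
A 72 125 2510 ((583.4064331054688, 174.8517303466797), (110.6552505493164, 133.22341918945312), 7
[... 887 characters left out ...]
)), (np.int64(135), np.int64(0)), (np.int64(138), np.int64(0)), (np.int64(141), np.int64(0)), (np.int64(144), np.int64(0))]
B 70 95 1703 ((496.18829345703125, -206.0277099609375), (111.37579345703125, 131.03610229492188), 80.14299774169922)
B 72 125 1937 ((496.19366455078125, -205.9480743408203), (111.48250579833984, 131.1237335205078), 79.97962951660156)
plate_a 0.93 [342.3, 282.1] 3821
plate_a 0.84 [287.6, 122.3] 4162
plate_a 0.78 [274.0, 435.0] 3878
plate_b 0.93 [342.3, 282.1] 3821
plate_b 0.84 [287.6, 122.3] 4162
plate_b 0.78 [274.0, 435.0] 3878
cover 0.94 [232.3, 278.4] 1743
[257.06534798 542.15960324 231.331667  ] [[-0.904  0.428  0.   ]
 [ 0.428  0.904  0.   ]
 [-0.     0.    -1.   ]]
```

View pics/crop1.png

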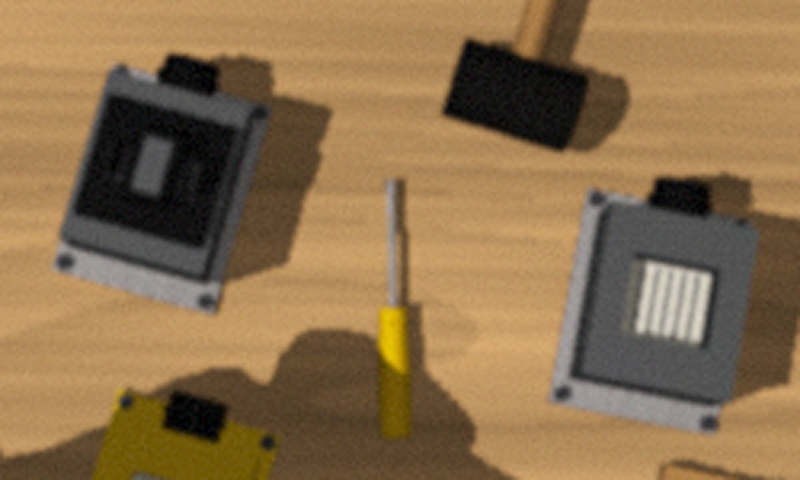

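>>> {"method": "send_rows", "body": {"targets": [{"grip": 1, "linear": [0.0272, -0.0306, 0], "angular": [0, 0, 0.019]}, {"grip": 1, "linear": [0.0272, -0.0306, 0], "angular": [0, 0, 0.019]}, {"grip": 1, "linear": [0.0272, -0.0306, 0], "angular": [0, 0, 0.019]}, {"grip": 1, "linear": [0.0272, -0.0306, 0], "angular": [0, 0, 0.019]}, {"grip": 1, "linear": [0.0272, -0.0306, 0], "angular": [0, 0, 0.019]}, {"grip": 1, "linear": [0.0272, -0.0306, 0], "angular": [0, 0, 0.019]}, {"grip": 1, "linear": [0.0272, -0.0306, 0], "angular": [0, 0, 0.019]}, {"grip": 1, "linear": [0.0272, -0.0306, 0], "angular": [0, 0, 0.019]}, {"grip": 1, "linear": [0.0272, -0.0306, 0], "angular": [0, 0, 0.019]}, {"grip": 1, "linear": [0.0272, -0.0306, 0], "angular": [0, 0, 0.019]}], "grip_force": 20}}

```text
t: 1.73
tool_pos: [530.2, 234.4, 231.6]
eef_rot: [[-0.968, 0.249, 0.001], [0.249, 0.968, 0.0], [-0.001, 0.0, -1.0]]
force: [0.1, 0.3, 0.1]
opening: 85.0
gripper_force: 0.0
```

>>> {"method": "send_rows", "body": {"targets": [{"grip": 1, "linear": [0.0272, -0.0306, 0], "angular": [0, 0, 0]}, {"grip": 1, "linear": [0.0272, -0.0306, 0], "angular": [0, 0, 0]}, {"grip": 1, "linear": [0, 0, -0.02], "angular": [0, 0, 0]}, {"grip": 1, "linear": [0, 0, -0.01], "angular": [0, 0, 0]}, {"grip": 1, "linear": [0, 0, 0], "angular": [0, 0, 0]}]}}

```text
t: 2.15
tool_pos: [582.0, 174.8, 198.3]
eef_rot: [[-0.968, 0.251, -0.005], [0.251, 0.968, -0.0], [0.005, -0.001, -1.0]]
force: [-0.2, -0.1, 0.0]
opening: 85.2
gripper_force: 0.0
```

```bash
cat >> h.py <<'E'
def edgefit(n,s,q):
    x=env.outline_of(q,"wrist")
    print(n,[(round(y["score"],2),y["pixel"],int(y["mask"].sum())) for y in x])
    return x
E
python3 - <<'E'
from h import *
s=env.snapshot("wrist"); save(s,"wrist1.png"); P=cloud(s); Z=P[...,2]
o=env.observe();print(o["t"],o["tool_pos"],np.round(o["eef_rot"],3),o["force"])
for q in ("cover_grip","cover","plate_a_top"):
    for x in env.pinpoint(q,"wrist")[:2]: print(q,round(x["score"],2),x["pixel"],np.round(w(s,x["pixel"],z={"cover_grip":113,"cover":86,"plate_a_top":6}[q])))
tp=np.array(o["tool_pos"])
near=(np.hypot(P[...,0]-tp[0],P[...,1]-tp[1])<120)
h,e=np.histogram(Z[near&(Z>60)&(Z<135)],bins=np.arange(60,136,3));print(list(zip(e.astype(int).tolist(),h.tolist())))
for lo,hi in ((75,97),(88,97),(108,118),(119,132)):
    m=(near&(Z>lo)&(Z<hi)).astype(np.uint8); m=cv2.morphologyEx(m,cv2.MORPH_OPEN,np.ones((3,3),np.uint8))
    if m.sum()>40: print(lo,hi,m.sum(),cv2.minAreaRect(P[m>0][:,:2].astype(np.float32)),P[m>0].mean(0))
E
```

```text
2.2 [582.02806291 175.50658517 199.8961738 ] [[-0.968  0.25  -0.003]
 [ 0.25   0.968  0.   ]
 [ 0.003 -0.001 -1.   ]] [-0.10501285  0.58831391  0.05323387]
cover_grip 0.97 [245.6, 317.6] [583. 173. 113.]
cover 0.57 [228.6, 319.5] [580. 176.  86.]
[(60, 154), (63, 257), (66, 477), (69, 178), (72, 36), (75, 19), (78, 0), (81, 3951), (84, 5547), (87, 350), (90, 12580), (93, 118), (96, 101), (99, 104), (102, 86), (105, 99), (108, 202), (111, 3863), (114, 1038), (117, 77), (120, 94), (123, 356), (126, 418), (129, 0), (132, 0)]
75 97 22557 ((583.2144775390625, 173.8720703125), (110.53678894042969, 130.29840087890625), 75.77265930175781) [574.70706726 176.0586572   88.29064628]
88 97 13049 ((582.9885864257812, 173.298583984375), (98.0838394165039, 94.24710845947266), 75.63829803466797) [577.07878196 174.75693665  91.31331611]
108 118 4985 ((582.5139770507812, 173.49090576171875), (61.10113525390625, 55.5130615234375), 75.3773193359375) [580.97573274 173.94775847 113.25741508]
119 132 884 ((582.6839599609375, 173.51876831054688), (63.55032730102539, 26.727073669433594), 76.04654693603516) [581.87683619 173.55789148 125.39697401]
```

View pics/wrist1.png

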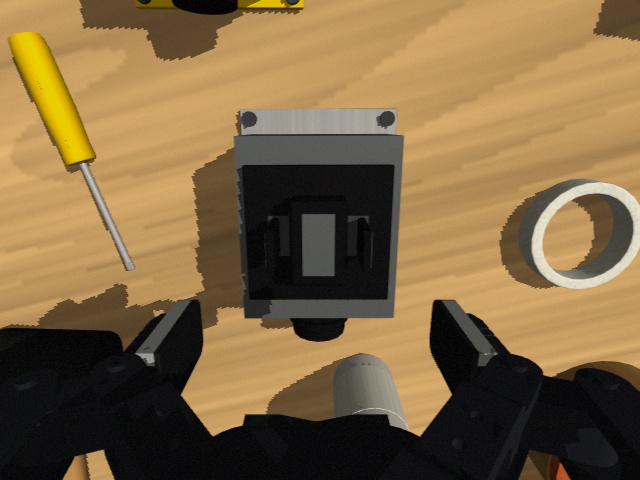

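The close view shows the black cover on the grey box, hub at (245,318), tabs at about (240,275) and (240,362). It is the right one, and the tool lines up with it in yaw.

>>> {"method": "send_rows", "body": {"targets": [{"grip": 1, "linear": [0.001, -0.002, -0.02], "angular": [0, 0, 0]}, {"grip": 1, "linear": [0, 0, -0.03], "angular": [0, 0, 0]}, {"grip": 1, "linear": [0, 0, -0.025], "angular": [0, 0, 0]}, {"grip": 1, "linear": [0, 0, -0.015], "angular": [0, 0, 0]}, {"grip": 1, "linear": [0, 0, -0.01], "angular": [0, 0, 0]}, {"grip": 1, "linear": [0, 0, -0.005], "angular": [0, 0, 0]}, {"grip": 1, "linear": [0, 0, 0], "angular": [0, 0, 0]}, {"grip": 1, "linear": [0, 0, 0], "angular": [0, 0, 0]}]}}

```text
t: 3.02
tool_pos: [585.0, 173.3, 97.7]
eef_rot: [[-0.968, 0.25, 0.002], [0.25, 0.968, 0.0], [-0.002, 0.001, -1.0]]
force: [-0.1, 0.7, 0.2]
opening: 85.4
gripper_force: 0.0
```

>>> {"method": "send_rows", "body": {"targets": [{"grip": 0.7, "linear": [-0.0015, 0.0, -0.002], "angular": [0, 0, 0]}, {"grip": 0.55, "linear": [0, 0, 0], "angular": [0, 0, 0]}, {"grip": 0.45, "linear": [0, 0, 0], "angular": [0, 0, 0]}, {"grip": 0.38, "linear": [0, 0, 0], "angular": [0, 0, 0]}, {"grip": 0.32, "linear": [0, 0, 0], "angular": [0, 0, 0]}, {"grip": 0.26, "linear": [0, 0, 0], "angular": [0, 0, 0]}, {"grip": 0.2, "linear": [0, 0, 0], "angular": [0, 0, 0]}, {"grip": 0.1, "linear": [0, 0, 0], "angular": [0, 0, 0]}, {"grip": 0.0, "linear": [0, 0, 0], "angular": [0, 0, 0]}, {"grip": 0.0, "linear": [0, 0, 0], "angular": [0, 0, 0]}], "grip_force": 20}}

```text
t: 3.85
tool_pos: [584.2, 174.1, 96.4]
eef_rot: [[-0.968, 0.249, 0.003], [0.249, 0.968, 0.002], [-0.003, 0.003, -1.0]]
force: [0.1, 6.8, 7.5]
opening: 49.3
gripper_force: 21.0
```

>>> {"method": "send_rows", "body": {"targets": [{"grip": 0.0, "linear": [0, 0.001, 0.001], "angular": [0, 0, 0]}, {"grip": 0.0, "linear": [0, 0, 0.002], "angular": [0, 0, 0]}, {"grip": 0.0, "linear": [0, 0, 0.002], "angular": [0, 0, 0]}, {"grip": 0.0, "linear": [0, 0, 0], "angular": [0, 0, 0]}]}}

```text
t: 4.18
tool_pos: [583.9, 174.3, 100.7]
eef_rot: [[-0.968, 0.25, 0.002], [0.25, 0.968, 0.001], [-0.002, 0.001, -1.0]]
force: [1.4, 3.5, 7.7]
opening: 49.2
gripper_force: 21.8
```

>>> {"method": "send_rows", "body": {"targets": [{"grip": 0.0, "linear": [0, 0.0005, 0.003], "angular": [0, 0, 0]}, {"grip": 0.0, "linear": [0, 0, 0.004], "angular": [0, 0, 0]}, {"grip": 0.0, "linear": [0, 0, 0.004], "angular": [0, 0, 0]}, {"grip": 0.0, "linear": [0, 0, 0.004], "angular": [0, 0, 0]}, {"grip": 0.0, "linear": [0, 0, 0], "angular": [0, 0, 0]}]}}

```text
t: 4.6
tool_pos: [582.7, 174.6, 114.6]
eef_rot: [[-0.968, 0.25, -0.001], [0.25, 0.968, 0.0], [0.001, 0.0, -1.0]]
force: [0.4, 3.4, -0.2]
opening: 49.0
gripper_force: 22.9
```

>>> {"method": "send_rows", "body": {"targets": [{"grip": 0.0, "linear": [0, 0, 0.01], "angular": [0, 0, 0]}, {"grip": 0.0, "linear": [0, 0, 0.02], "angular": [0, 0, 0]}, {"grip": 0.0, "linear": [0, 0, 0.025], "angular": [0, 0, 0]}, {"grip": 0.0, "linear": [0, 0, 0.025], "angular": [0, 0, 0]}, {"grip": 0.0, "linear": [0, 0, 0.01], "angular": [0, 0, 0]}, {"grip": 0.0, "linear": [0, 0, 0], "angular": [0, 0, 0]}]}}

```text
t: 5.1
tool_pos: [584.3, 174.2, 207.6]
eef_rot: [[-0.968, 0.25, 0.004], [0.25, 0.968, -0.0], [-0.004, 0.001, -1.0]]
force: [0.6, 0.5, -2.6]
opening: 48.4
gripper_force: 23.5
```

Run:
```python
from h import *
s=env.snapshot("wrist"); save(s,"wrist2.png"); P=cloud(s); Z=P[...,2]
o=env.observe();tp=np.array(o["tool_pos"]);print(o["t"],tp,np.round(o["eef_rot"],3),o["force"],o["opening"])
near=(np.hypot(P[...,0]-tp[0],P[...,1]-tp[1])<80)&(Z>tp[2]-30)&(Z<tp[2]+40)
h,e=np.histogram(Z[near]-tp[2],bins=np.arange(-30,40,2));print(list(zip(e.tolist(),h.tolist())))
```

```text
5.15 [583.53216758 174.25266952 205.23131979] [[-0.968  0.25   0.002]
 [ 0.25   0.968 -0.   ]
 [-0.002  0.    -1.   ]] [ 0.05214402  0.32529188 -2.50757985] 49.172109727555515
[(-30, 0), (-28, 0), (-26, 0), (-24, 0), (-22, 0), (-20, 0), (-18, 0), (-16, 0), (-14, 0), (-12, 0), (-10, 68), (-8, 1397), (-6, 19969), (-4, 1181), (-2, 166), (0, 215), (2, 262), (4, 238), (6, 280), (8, 304), (10, 334), (12, 469), (14, 1393), (16, 10571), (18, 1819), (20, 343), (22, 316), (24, 345), (26, 384), (28, 1256), (30, 1262), (32, 379), (34, 370), (36, 322)]
```

View pics/wrist2.png

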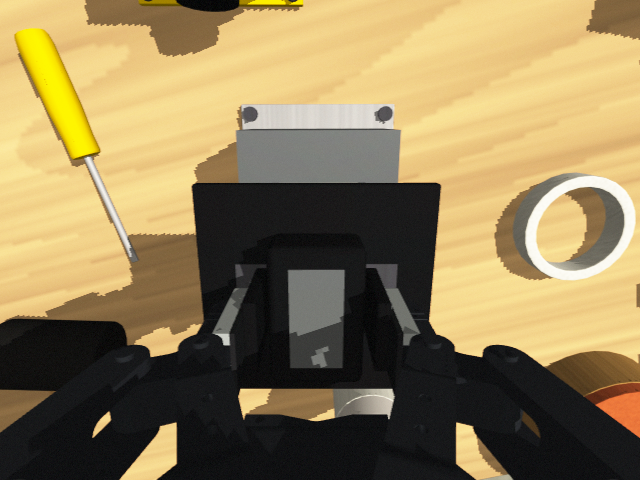

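The cover is off box A and level in the fingers (hub at about (310,315)). Box A's now-open body shows behind it at (150,318). Next I look at box B from beside it.

>>> {"method": "send_rows", "body": {"targets": [{"grip": 0.0, "linear": [0.001, -0.02, 0.0], "angular": [0, 0, 0.008]}, {"grip": 0.0, "linear": [0.001, -0.036, 0], "angular": [0, 0, 0.008]}, {"grip": 0.0, "linear": [0.001, -0.036, 0], "angular": [0, 0, 0.008]}, {"grip": 0.0, "linear": [0.001, -0.036, 0], "angular": [0, 0, 0.008]}, {"grip": 0.0, "linear": [0.001, -0.036, 0], "angular": [0, 0, 0.008]}, {"grip": 0.0, "linear": [0.001, -0.036, 0], "angular": [0, 0, 0.008]}, {"grip": 0.0, "linear": [0.001, -0.036, 0], "angular": [0, 0, 0.008]}, {"grip": 0.0, "linear": [0.001, -0.036, 0], "angular": [0, 0, 0.008]}, {"grip": 0.0, "linear": [0.002, -0.036, 0], "angular": [0, 0, 0.008]}, {"grip": 0.0, "linear": [0.002, -0.036, 0], "angular": [0, 0, 0.008]}]}}

```text
t: 5.98
tool_pos: [593.8, -171.0, 202.0]
eef_rot: [[-0.985, 0.172, -0.003], [0.172, 0.985, 0.001], [0.003, 0.001, -1.0]]
force: [0.6, 0.1, -1.1]
opening: 48.9
gripper_force: 23.5
```

>>> {"method": "send_rows", "body": {"targets": [{"grip": 0.0, "linear": [0, -0.02, 0], "angular": [0, 0, 0]}, {"grip": 0.0, "linear": [0, -0.01, 0], "angular": [0, 0, 0]}, {"grip": 0.0, "linear": [0, 0, 0], "angular": [0, 0, 0]}, {"grip": 0.0, "linear": [0, 0, 0], "angular": [0, 0, 0]}]}}

```text
t: 6.32
tool_pos: [594.4, -198.8, 202.9]
eef_rot: [[-0.985, 0.172, -0.002], [0.172, 0.985, 0.002], [0.002, 0.001, -1.0]]
force: [0.4, 0.6, -1.0]
opening: 48.9
gripper_force: 23.5
```

Run:
```python
from h import *
s=env.snapshot("wrist"); save(s,"wrist3.png"); P=cloud(s); Z=P[...,2]
S=[env.observe()]
for i in range(1): S.append(env.observe())
o=S[0];tp=np.array(o["tool_pos"]);print(o["t"],tp,np.round(o["eef_rot"],3),o["force"],o["opening"])
near=(np.hypot(P[...,0]-tp[0],P[...,1]-tp[1])<85)
def rect(m,t):
    m=cv2.morphologyEx(m.astype(np.uint8),cv2.MORPH_OPEN,np.ones((5,5),np.uint8))
    n,l,st,_=cv2.connectedComponentsWithStats(m)
    if n<2: return
    m=l==1+np.argmax(st[1:,4]); p=P[m]
    print(t,m.sum(),cv2.minAreaRect(p[:,:2].astype(np.float32)),p.mean(0)); return m
rect(near&(abs(Z-tp[2]-17.5)<4),"hub"); rect(near&(abs(Z-tp[2]+5)<4),"flange"); rect(near&(Z>tp[2]+25)&(Z<tp[2]+33),"tabs")
b=(np.hypot(P[...,0]-496,P[...,1]+206)<100)&(Z>76)&(Z<110)
rect(b,"B")
f=(np.hypot(P[...,0]-496,P[...,1]+206)<50)&(Z<80)&(Z>50)
rect(f,"mouth")
for q in ("plate_b_top","plate_b"):
    for x in env.pinpoint(q,"wrist")[:2]: print(q,x["score"],x["pixel"],w(s,x["pixel"],z=6))
```

```text
6.3667 [ 594.62882133 -198.20322137  203.40746645] [[-0.985  0.171 -0.001]
 [ 0.171  0.985  0.001]
 [ 0.002  0.001 -1.   ]] [ 0.26013094  0.91962222 -1.11954171] 48.485546748108554
hub 6347 ((593.4126586914062, -199.69253540039062), (28.49964141845703, 50.57685089111328), 81.02825164794922) [ 592.95969099 -200.28381774  218.05368632]
flange 19234 ((574.0405883789062, -197.43638610839844), (97.99929809570312, 55.363162994384766), 80.22320556640625) [ 565.69829935 -195.7769221   195.77525083]
tabs 1377 ((597.2589111328125, -175.62916564941406), (11.394432067871094, 26.070524215698242), 80.00614929199219) [ 595.17154125 -177.53198137  231.23846133]
B 21937 ((503.81488037109375, -208.69873046875), (110.50959777832031, 108.47062683105469), 80.10273742675781) [ 502.94944261 -208.78572956   87.99336325]
mouth 8093 ((495.78448486328125, -207.42086791992188), (61.047157287597656, 57.78510284423828), 80.11772918701172) [ 495.44207858 -206.93562776   67.07558122]
plate_b 0.87 [94.3, 286.8] [ 496.5714873  -208.27639801    6.        ]
```

View pics/wrist3.png

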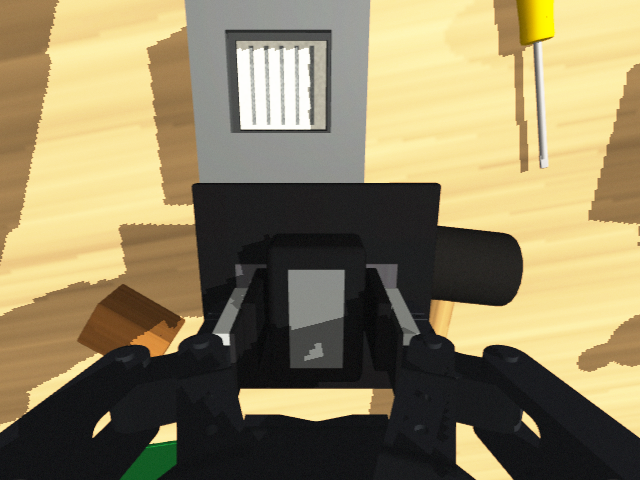

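The open mouth of B shows at (31–132, 226–331), the flange's near edge at row 184. I refine the mouth's centre along x.

Run:
```python
from h import *
s=env.snapshot("wrist"); P=cloud(s); Z=P[...,2]
g=cv2.cvtColor(s["color"],cv2.COLOR_RGB2GRAY)
# rim-level mouth boundary: holes inside rim-level mask
m=((Z>84)&(Z<93)).astype(np.uint8); m=cv2.morphologyEx(m,cv2.MORPH_CLOSE,np.ones((3,3),np.uint8))
hole=(1-m); hole[:10]=0
n,l,st,_=cv2.connectedComponentsWithStats(hole); k=l[80,280]; mk=l==k
print(st[k], np.median(Z[(m>0)&(np.hypot(P[...,0]-496,P[...,1]+206)<90)]))
r,c=np.nonzero(mk)
pts=np.array([w(s,(a,b),z=88)[:2] for a,b in zip(r,c)],np.float32)
print(cv2.minAreaRect(pts))
E=[P[184-2+i,310] for i in range(6)]; print(np.round(E,1)); print(env.observe()["tool_pos"])
```

```text
[  225    30   105   102 10255] 88.09120801890714
((496.3731994628906, -207.00247192382812), (63.55355453491211, 58.96280288696289), 80.21280670166016)
[[ 561.5 -198.3   86.8]
 [ 547.1 -194.   194.5]
 [ 547.2 -194.   196.8]
 [ 547.8 -194.1  195.1]
 [ 548.1 -194.2  196.1]
 [ 548.4 -194.2  196.6]]
[ 595.10445345 -198.03019835  204.27749758]
```

>>> {"method": "send_rows", "body": {"targets": [{"grip": 0.0, "linear": [-0.015, -0.001, 0], "angular": [0, 0, 0]}, {"grip": 0.0, "linear": [-0.03, -0.002, 0], "angular": [0, 0, 0]}, {"grip": 0.0, "linear": [-0.03, -0.002, 0], "angular": [0, 0, 0]}, {"grip": 0.0, "linear": [-0.015, -0.001, 0], "angular": [0, 0, 0]}, {"grip": 0.0, "linear": [-0.007, -0.0004, -0.01], "angular": [0, 0, 0]}, {"grip": 0.0, "linear": [0, 0, -0.02], "angular": [0, 0, 0]}, {"grip": 0.0, "linear": [0, 0, -0.02], "angular": [0, 0, 0]}, {"grip": 0.0, "linear": [0, 0, -0.014], "angular": [0, 0, 0]}, {"grip": 0.0, "linear": [0, 0, 0], "angular": [0, 0, 0]}, {"grip": 0.0, "linear": [0, 0, 0], "angular": [0, 0, 0]}]}}

```text
t: 7.35
tool_pos: [497.8, -204.9, 140.2]
eef_rot: [[-0.985, 0.171, -0.001], [0.171, 0.985, 0.001], [0.001, 0.001, -1.0]]
force: [-0.1, -0.4, -0.4]
opening: 48.7
gripper_force: 23.5
```

Run:
```python
from h import *
s=env.snapshot("wrist"); save(s,"wrist4.png"); P=cloud(s); Z=P[...,2]
o=env.observe();tp=np.array(o["tool_pos"]);print(o["t"],tp,o["force"],o["opening"])
near=(np.hypot(P[...,0]-tp[0],P[...,1]-tp[1])<85)
def rect(m,t):
    m=cv2.morphologyEx(m.astype(np.uint8),cv2.MORPH_OPEN,np.ones((5,5),np.uint8))
    n,l,st,_=cv2.connectedComponentsWithStats(m)
    if n<2: return
    m=l==1+np.argmax(st[1:,4]); p=P[m]
    print(t,m.sum(),cv2.minAreaRect(p[:,:2].astype(np.float32)),p.mean(0)); return m
rect(near&(abs(Z-tp[2]+6)<5),"flange")
rect((Z>78)&(Z<98)&(np.hypot(P[...,0]-496,P[...,1]+206)<100),"B")
```

```text
7.4 [ 498.283094   -205.46657693  141.176279  ] [-0.14017646 -0.4929064  -0.79495792] 48.75932934743583
flange 20485 ((477.5909423828125, -203.68443298339844), (98.41390991210938, 56.45469284057617), 80.53047943115234) [ 468.89489599 -202.09673087  133.00895869]
B 11001 ((444.0477600097656, -197.99884033203125), (110.57556915283203, 24.166303634643555), 80.18872833251953) [ 443.72232831 -198.00367532   88.07485793]
```

View pics/wrist4.png

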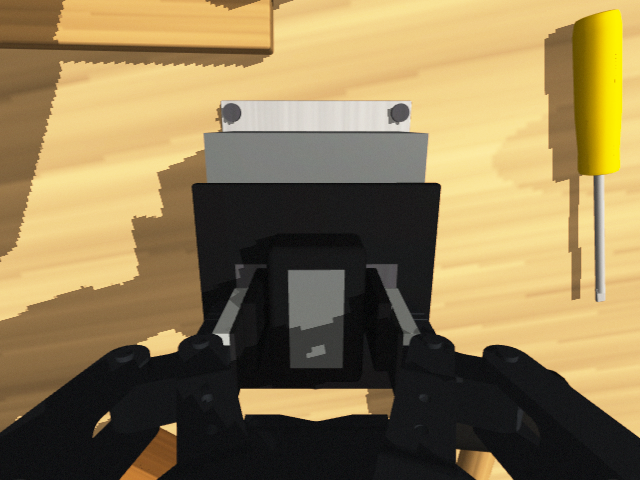

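The wrist view shows the cover square over B, with the box's edge at row 133, symmetric about the flange. The measured misfit is under 0.3 mm.

>>> {"method": "send_rows", "body": {"targets": [{"grip": 0.0, "linear": [0, 0, -0.006], "angular": [0, 0, 0]}, {"grip": 0.0, "linear": [0, 0, -0.006], "angular": [0, 0, 0]}, {"grip": 0.0, "linear": [0, 0, -0.006], "angular": [0, 0, 0]}, {"grip": 0.0, "linear": [0, 0, -0.004], "angular": [0, 0, 0]}, {"grip": 0.0, "linear": [0, 0, -0.004], "angular": [0, 0, 0]}, {"grip": 0.0, "linear": [0, 0, 0], "angular": [0, 0, 0]}]}}

```text
t: 7.9
tool_pos: [497.5, -205.6, 113.2]
eef_rot: [[-0.985, 0.172, -0.001], [0.172, 0.985, 0.001], [0.001, 0.001, -1.0]]
force: [-0.5, 0.5, -1.7]
opening: 48.7
gripper_force: 23.5
```

>>> {"method": "send_rows", "body": {"targets": [{"grip": 0.0, "linear": [0, 0, -0.002], "angular": [0, 0, 0]}, {"grip": 0.0, "linear": [0, 0, -0.002], "angular": [0, 0, 0]}, {"grip": 0.0, "linear": [0, 0, -0.002], "angular": [0, 0, 0]}, {"grip": 0.0, "linear": [0, 0, 0], "angular": [0, 0, 0]}]}}

```text
t: 8.23
tool_pos: [498.1, -206.1, 108.3]
eef_rot: [[-0.985, 0.172, 0.0], [0.172, 0.985, -0.0], [-0.0, -0.0, -1.0]]
force: [-1.1, 0.5, -1.8]
opening: 48.7
gripper_force: 23.6
```

>>> {"method": "send_rows", "body": {"targets": [{"grip": 0.0, "linear": [0, 0, -0.002], "angular": [0, 0, 0]}, {"grip": 0.0, "linear": [0, 0, -0.001], "angular": [0, 0, 0]}, {"grip": 0.0, "linear": [0, 0, 0], "angular": [0, 0, 0]}]}}

```text
t: 8.48
tool_pos: [498.2, -206.1, 105.8]
eef_rot: [[-0.985, 0.172, 0.001], [0.172, 0.985, -0.0], [-0.001, -0.0, -1.0]]
force: [-0.3, 0.6, 4.2]
opening: 48.8
gripper_force: 25.3
```

>>> {"method": "send_rows", "body": {"targets": [{"grip": 0.0, "linear": [0, 0, -0.001], "angular": [0, 0, 0]}, {"grip": 0.0, "linear": [0, 0, -0.001], "angular": [0, 0, 0]}, {"grip": 0.0, "linear": [0, 0, -0.001], "angular": [0, 0, 0]}, {"grip": 0.0, "linear": [0, 0, -0.001], "angular": [0, 0, 0]}, {"grip": 0.0, "linear": [0, 0, 0], "angular": [0, 0, 0]}]}}

```text
t: 8.9
tool_pos: [498.3, -206.1, 101.9]
eef_rot: [[-0.985, 0.172, 0.001], [0.172, 0.985, -0.0], [-0.001, -0.0, -1.0]]
force: [-1.2, 0.2, 6.6]
opening: 48.6
gripper_force: 25.8
```

>>> {"method": "send_rows", "body": {"targets": [{"grip": 0.0, "linear": [0, 0, -0.001], "angular": [0, 0, 0]}, {"grip": 0.0, "linear": [0, 0, -0.001], "angular": [0, 0, 0]}, {"grip": 0.0, "linear": [0, 0, -0.0005], "angular": [0, 0, 0]}, {"grip": 0.0, "linear": [0, 0, 0], "angular": [0, 0, 0]}]}}

```text
t: 9.23
tool_pos: [498.3, -206.1, 100.2]
eef_rot: [[-0.985, 0.172, 0.001], [0.172, 0.985, -0.001], [-0.001, -0.001, -1.0]]
force: [-2.8, 2.0, 12.2]
opening: 48.8
gripper_force: 27.3
```

Run:
```python
from h import *
o=env.observe(); print(o["tool_pos"],o["force"],o["wrist_torque"],o["gripper_force"])
```

```text
[ 498.34765336 -206.14057563  100.22300657] [-2.81351893  2.00023987 12.15889611] [0.50144008 0.77852161 0.001733  ] 27.26959615945816
```

>>> {"method": "send_rows", "body": {"targets": [{"grip": 0.0, "linear": [0, 0, -0.0003], "angular": [0, 0, 0]}, {"grip": 0.0, "linear": [0, 0, 0], "angular": [0, 0, 0]}]}}

```text
t: 9.4
tool_pos: [498.4, -206.1, 100.2]
eef_rot: [[-0.985, 0.172, 0.001], [0.172, 0.985, -0.001], [-0.001, -0.001, -1.0]]
force: [-4.3, 2.8, 13.5]
opening: 49.0
gripper_force: 27.9
```

>>> {"method": "send_rows", "body": {"targets": [{"grip": 0.15, "linear": [0, 0, 0], "angular": [0, 0, 0]}, {"grip": 0.2, "linear": [0, 0, -0.0004], "angular": [0, 0, 0]}, {"grip": 0.2, "linear": [0, 0, 0], "angular": [0, 0, 0]}]}}

```text
t: 9.65
tool_pos: [498.4, -206.4, 99.5]
eef_rot: [[-0.985, 0.172, 0.001], [0.172, 0.985, -0.001], [-0.001, -0.001, -1.0]]
force: [-2.7, 1.4, 10.0]
opening: 51.1
gripper_force: 9.8
```

>>> {"method": "send_rows", "body": {"targets": [{"grip": 0.2, "linear": [0, 0, -0.0008], "angular": [0, 0, 0]}, {"grip": 0.23, "linear": [0, 0, -0.0005], "angular": [0, 0, 0]}, {"grip": 0.26, "linear": [0, 0, -0.0005], "angular": [0, 0, 0]}, {"grip": 0.26, "linear": [0, 0, 0], "angular": [0, 0, 0]}]}}

```text
t: 9.98
tool_pos: [498.8, -206.5, 98.0]
eef_rot: [[-0.985, 0.172, 0.002], [0.172, 0.985, -0.001], [-0.002, -0.001, -1.0]]
force: [-1.3, 1.6, 11.0]
opening: 53.9
gripper_force: 8.2
```

>>> {"method": "send_rows", "body": {"targets": [{"grip": 0.29, "linear": [0, 0, -0.0006], "angular": [0, 0, 0]}, {"grip": 0.32, "linear": [0, 0, -0.0005], "angular": [0, 0, 0]}, {"grip": 0.35, "linear": [0, 0, -0.0004], "angular": [0, 0, 0]}, {"grip": 0.35, "linear": [0, 0, 0], "angular": [0, 0, 0]}]}}

```text
t: 10.32
tool_pos: [498.8, -206.5, 96.1]
eef_rot: [[-0.985, 0.172, 0.002], [0.172, 0.985, -0.001], [-0.002, -0.001, -1.0]]
force: [-0.0, 1.5, 8.9]
opening: 57.4
gripper_force: 5.8
```

>>> {"method": "send_rows", "body": {"targets": [{"grip": 0.4, "linear": [0, 0, 0], "angular": [0, 0, 0]}, {"grip": 0.5, "linear": [0, 0, 0], "angular": [0, 0, 0]}, {"grip": 0.65, "linear": [0, 0, 0], "angular": [0, 0, 0]}, {"grip": 0.8, "linear": [0, 0, 0], "angular": [0, 0, 0]}, {"grip": 0.95, "linear": [0, 0, 0.001], "angular": [0, 0, 0]}, {"grip": 0.95, "linear": [0, 0, 0.001], "angular": [0, 0, 0]}]}}

```text
t: 10.82
tool_pos: [497.8, -205.8, 96.6]
eef_rot: [[-0.985, 0.172, -0.0], [0.172, 0.985, 0.0], [0.001, 0.0, -1.0]]
force: [0.3, 0.1, 0.5]
opening: 83.1
gripper_force: 0.0
```

```bash
cat > chk.py <<'E'
from h import *
import sys
s=env.snapshot("wrist"); save(s,sys.argv[1]); P=cloud(s); Z=P[...,2]
o=env.observe();print(o["t"],o["tool_pos"],o["force"],o["opening"])
near=(np.hypot(P[...,0]-496.4,P[...,1]+207)<75)
h,e=np.histogram(Z[near&(Z>80)&(Z<140)],bins=np.arange(80,141,2));print(list(zip(e.astype(int).tolist(),h.tolist())))
for lo,hi in ((82,90.7),(91,98),(110,122),(124,136)):
    m=(near&(Z>lo)&(Z<hi)).astype(np.uint8); m=cv2.morphologyEx(m,cv2.MORPH_OPEN,np.ones((3,3),np.uint8))
    if m.sum()>40:
        p=P[m>0]; print(lo,hi,m.sum(),cv2.minAreaRect(p[:,:2].astype(np.float32)),np.linalg.lstsq(np.c_[p[:,:2]-[496,-207],np.ones(len(p))],p[:,2],rcond=None)[0])
E
python3 chk.py wrist5.png
```

```text
10.8667 [ 497.96980343 -205.94745351   96.94861747] [-0.32990387  0.10170854  0.85211944] 83.30738086426823
[(80, 0), (82, 0), (84, 27), (86, 8770), (88, 10748), (90, 172), (92, 816), (94, 25764), (96, 2738), (98, 242), (100, 301), (102, 300), (104, 331), (106, 310), (108, 427), (110, 519), (112, 639), (114, 1550), (116, 11371), (118, 2668), (120, 626), (122, 663), (124, 687), (126, 764), (128, 1590), (130, 1679), (132, 533), (134, 539), (136, 559), (138, 532)]
82 90.7 19486 ((496.1492004394531, -207.05307006835938), (110.71012878417969, 130.5366668701172), 79.94580841064453) [-1.24753133e-04 -1.22555302e-03  8.80749982e+01]
91 98 29381 ((497.0583190917969, -208.14993286132812), (98.56281280517578, 94.66297149658203), 80.098388671875) [ 1.28794571e-03 -1.82659761e-03  9.51916737e+01]
110 122 17124 ((495.4544677734375, -205.29598999023438), (63.65117263793945, 95.35260772705078), 19.544286727905273) [ 1.55218518e-02 -1.68125054e-03  1.17023396e+02]
124 136 5585 ((496.9811706542969, -207.8063201904297), (111.33032989501953, 26.946264266967773), 80.0853271484375) [ 4.30793621e-03 -1.47831145e-03  1.29747773e+02]
```

Flange underside is 2 mm above the rim and level, so the hooks have caught. Retreating.

>>> {"method": "send_rows", "body": {"targets": [{"grip": 1, "linear": [0, 0, 0.005], "angular": [0, 0, 0]}, {"grip": 1, "linear": [0, 0, 0.015], "angular": [0, 0, 0]}, {"grip": 1, "linear": [0, 0, 0.03], "angular": [0, 0, 0]}, {"grip": 1, "linear": [0, 0, 0.03], "angular": [0, 0, 0]}, {"grip": 1, "linear": [0, 0, 0.02], "angular": [0, 0, 0]}, {"grip": 1, "linear": [0, 0, 0], "angular": [0, 0, 0]}, {"grip": 1, "linear": [0, 0, 0], "angular": [0, 0, 0]}]}}

```text
t: 11.45
tool_pos: [498.7, -206.4, 198.4]
eef_rot: [[-0.985, 0.172, 0.002], [0.172, 0.985, -0.002], [-0.002, -0.001, -1.0]]
force: [-0.8, 0.5, -0.3]
opening: 85.4
gripper_force: 0.0
```

```bash
python3 chk.py wrist6.png
```

```text
11.5 [ 498.08515829 -206.02910495  196.91446047] [-1.08376694 -0.02796202 -0.50979151] 85.34587816094893
[(80, 0), (82, 0), (84, 8), (86, 4032), (88, 4980), (90, 25), (92, 596), (94, 11329), (96, 1566), (98, 35), (100, 68), (102, 62), (104, 82), (106, 47), (108, 87), (110, 58), (112, 101), (114, 478), (116, 3784), (118, 886), (120, 43), (122, 43), (124, 51), (126, 85), (128, 370), (130, 400), (132, 1), (134, 0), (136, 0), (138, 0)]
82 90.7 9022 ((496.57879638671875, -207.20523071289062), (110.4269790649414, 130.4369659423828), 80.1335220336914) [-4.34148358e-04 -1.63018458e-03  8.80842679e+01]
91 98 13476 ((496.75128173828125, -208.26919555664062), (98.22168731689453, 93.8182144165039), 80.17230224609375) [ 3.19935923e-04 -1.84203879e-03  9.51960182e+01]
110 122 5201 ((496.2940979003906, -208.21896362304688), (60.660762786865234, 55.02498245239258), 79.884765625) [ 1.24827530e-02 -4.51418866e-03  1.17119789e+02]
124 136 899 ((496.81304931640625, -208.23233032226562), (63.58155822753906, 26.3765869140625), 80.1181869506836) [ 9.98502708e-03 -3.12025334e-03  1.29487900e+02]
```

View pics/wrist6.png

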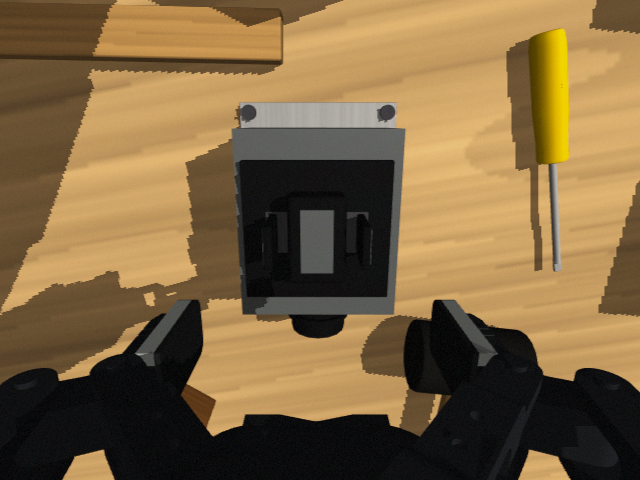

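The cover sits square on box B at (240,317). The tabs measure 63.6 mm across, the same as when it was clipped on A, and the gripper is clear.

```bash
python3 -c "
from rig import env
print(env.hand_in())"
```

```text
the job is handed in; nothing more can be done
None
```

The cover is off box A and clipped level onto box B with both tabs sprung out and the gripper clear; I handed the job in at about 11.5 s, but no verdict was returned.

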